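Find the concealed catch of the cartridge case

TASK

The cartridge case on the tattoo bench is shut by a concealed catch: one of the six identical inlays in its flat top gives when pressed, the other five are blind. Feel over the inlays gently with the fingertips, press the one that gives right in so that the drawer comes fully open, and then take the hand away. Do not touch the drawer itself, and leave the bottles and other things on and around the case where they stand.

Things in the scene. Friction and masses are not known exactly. Their poses are not given: they have to be found in the camera images.
- case: Cartridge case fixed to the table: grey sides, white flat top panel with six grey square inlays (see panel), wooden drawer front. 210 mm deep (its own x), 260 mm wide (y), 90 mm high; origin at the centre of its underside on the table, z up; its front with the drawer faces its own -x.
- panel (a point): Centre of the case's white top, on its upper face; axes as the case's. Six identical inlays, each in a 46 mm square recess, tops 2.5 mm below the panel: two rows of three, centred at x = -31 and +31 mm, y = -62, 0 and +62 mm from here. Five are blind and rigid; one, a different one each time, is the catch, and only touch tells which.
- catch (a joint): How far the catch inlay is pushed down, in m: 0 at rest, 0.006 fully in. It gives under about 4 N, slides down without a spring and stays as far in as it was pushed; the drawer is geared to it and comes out 4 mm for each mm.
- drawer: The drawer of the case; origin coincides with the case's origin when shut, and moves along the case's -x by 24 mm as the catch goes fully in. Its wooden front, 240 mm wide and 66 mm high, lies in the case's front face below the panel.
- ink_green: Small green ink bottle, 28 mm across, 58 mm tall, standing on the far margin of the case's top; loose; origin at the centre of its underside. Leave it alone.
- grip_tube: Steel grip tube, 24 mm across, 50 mm tall, standing on the far margin of the case's top; loose; origin at the centre of its underside. Leave it alone.
- ink_red: Red ink bottle, 36 mm across, 85 mm tall, on the table at the left of the case; loose; origin at the centre of its underside. Leave it alone.
- ink_black: Black ink bottle, 36 mm across, 85 mm tall, on the table at the left of the case; loose; origin at the centre of its underside. Leave it alone.
- balm_jar: Amber jar with metal lid, 60 mm across, 45 mm tall, on the table at the right of the case; loose; origin at the centre of its underside. Leave it alone.
- steel_cup: Steel cup, 64 mm across, 55 mm tall, on the table at the right of the case; loose; origin at the centre of its underside. Leave it alone.
- ink_pen: Dark pen-shaped tattoo machine, 115 mm long, 28 mm thick, lying on the table at the right front; loose; origin at the centre of its underside. Leave it alone.

How it is judged:
At the end, for the whole second after the job is handed in: The catch is fully in (over 5 of its 6 mm), the drawer stands open by over 20 of its 24 mm and at rest, and every loose thing stands upright (within 0.5 rad) and within 15 mm of where it was (x of drawer in the frame of case below -0.02 m and value of joint catch above 0.005 m and linear speed of drawer below 0.01 m/s and not (distance of any of ink_green, grip_tube, ink_red, ink_black, balm_jar, steel_cup, ink_pen from where it was at the start of the episode above 0.015 m or angle between any of ink_green, grip_tube, ink_red, ink_black, balm_jar, steel_cup, ink_pen's own z axis and vertical above 0.5 rad)); the robot touches nothing.
It fails at once if the robot touches the drawer (over 1 N) (contact force between any of the fingers, the arm and drawer above 1 N).
It fails at once if the fingers or arm push on anything with more than 60 N (contact force between any of the fingers, the arm and anything else above 60 N).
It fails at once if a loose thing is moved by over 15 mm, lifted or tipped (distance of any of ink_green, grip_tube, ink_red, ink_black, balm_jar, steel_cup, ink_pen from where it was at the start of the episode above 0.015 m or angle between any of ink_green, grip_tube, ink_red, ink_black, balm_jar, steel_cup, ink_pen's own z axis and vertical above 0.5 rad).
It also fails if it takes over 54 s, if anything falls off the work surface, if the arm or the gripper's body presses on something with over 40 N, if the wrist force passes 120 N, or if a joint passes its speed limit or range.

ROBOT

A 6-joint arm with a two-finger parallel gripper is mounted at the origin on the work surface. World frame = base frame: x ahead of the robot, y to its left, z up, the work surface at z = 0. Lengths are in m, angles in rad, forces in N, time in s.
With the tool pointing down it reaches from about 0.25 to 0.725 m from the base axis. Payload 4 kg.
Tool frame: the origin (TCP) lies at the very end of the fingers, on their centre line; the grasp point (between the pads) lies 19 mm behind it; z points along the fingers, y is the direction in which the jaws open and shut (so a half turn about z gives the same grasp; the last joint's range is limited). The gripper opens to 85 mm and grips with 20 to 120 N. Pads are 22 mm wide; open, the fingers measure 114 mm over their backs; the gripper's body (76 mm by 85 mm) begins 54 mm behind the grasp point. The pads swing forward as they close: fully open they stand 13 mm farther back than shut.
Start: joints at [1.264, 0.241, 0.005, 1.335, 0, 1.571], TCP at [0.151, 0.477, 0.231] pointing down, gripper open.
Joint ranges: [-2.72, 2.72], [-1.05, 1.87], [-1.09, 1.28], [-1.99, 2.15], [-1.42, 1.44], [-3.14, 3.14]. Speed limits (rad/s): [2.79, 2.79, 3.14, 3.14, 3.14, 3.14].

INTERFACE

Orientations are given as a rotation vector (axis times angle).
In Python, from station import arm gives the robot as it stands. The module is installed in compiled form; this text tells all that it offers.
- The arm moves only by the tool servo_tool, never from a script. Its argument "deltas" is a list of rows, each an object of numbers: "x", "y", "z": the shift along the tool's x, y, z in cm; "wx", "wy", "wz": the turn, a rotation vector about the tool's x, y, z in degrees. In form: [{"x": .., "y": .., "z": .., "wx": .., "wy": .., "wz": ..}, ...]. A call has 1 to 12 rows; each row is the pose to reach, as a shift and turn from the pose measured when the call began, along the tool's axes at that moment; what a row does not reach only later rows make up. A row lasts 1/8 s, in which the tool goes at most 62.5 mm and 10.7 degrees, less where a joint would pass 70% of its speed; a pose out of reach is approached as far as the arm can. A call with a gripper value outside its range is refused whole. "grip" is the gripper's target within -1 to 1 (shut at 1, half-way at 0, fully open at -1), set as the call begins (left out, the last holds). The fingers move at their own pace and stop on an object; "force" is the grip in N (left out, the last holds). Time passes only in rows, so rows that repeat a pose let the fingers close. It gives the time, the measured TCP pose, the force and the opening at its end, in the units of the state.
- arm.observe(): the state, without advancing time (a new reading comes with each control period).
- arm.get_image(name): name is "scene" or "top"; returns a dict with "image" (420x560x3 uint8, blue, green, red), "range_z" (420x560 float32, m along the optical axis (not along the pixel's ray), 0 where there is no reading), "fx", "fy", "cx", "cy" (pixels), "rvec" (rotation vector, rad) and "tvec" (3), from world to camera coordinates, as OpenCV has them. Camera axes: x right, y down, z forward; pixel columns grow to the right and rows downward; lengths in m; the calibration is good to about 2 mm. A picture is of the moment at which its call begins.
- arm.finish_job(): hands the job in, once; it reports no verdict.
The state is a dict: "time_s": time; "qpos": joint angles; "joint_vel": joint speeds; "effort": joint torques, N m; "position": TCP position; "eef_rot": TCP orientation; "force": force on the tool from outside, world axes, zero at the start; "torque": the same for the moment, N m; "opening": opening from 0.0 (shut) to 1.0 (fully open).
Only numpy, scipy, OpenCV 4.12 (cv2) and the standard library are available. Lean on these libraries where they do the work, as an engineer would, in place of code of your own. Each camera call takes 0.05 s, during which the arm holds its last target.

## Working session

There is one attempt and no reset: what is moved stays moved. The work goes in short steps, Python scripts to look and compute and a tool call to move; the robot and the scene stay as the last step left them, time stands still between calls to the robot, and variables do not carry over. Pictures are saved under pics/ and viewed, and the job is handed in when it is done.

Besides the shell and the picture viewer there is one more tool, called after ">>>" in YAML: its name, and indented under it one key for each argument. servo_tool: Moves the arm, as the interface text tells. Its arguments: {"type":"object","properties":{"deltas":{"type":"array","items":{"type":"object","properties":{"x":{"type":"number"},"y":{"type":"number"},"z":{"type":"number"},"wx":{"type":"number"},"wy":{"type":"number"},"wz":{"type":"number"}}}},"grip":{"type":"number"},"force":{"type":"number"}},"required":["deltas"]}

```bash
mkdir -p pics; python3 - <<'E'
from station import arm
import cv2,pickle
s=arm.observe();print(s)
for n in("scene","top"):
    d=arm.get_image(n);cv2.imwrite(f"pics/{n}0.png",d["image"]);pickle.dump(d,open(f"{n}0.pkl","wb"));print(n,d["fx"],d["cx"],d["cy"],d["rvec"],d["tvec"])
E
```

```text
{'time_s': 0.0, 'qpos': array([ 1.26402927e+00,  2.41438155e-01,  3.66826894e-03,  1.33519471e+00,
       -4.64017209e-05,  1.57078769e+00]), 'joint_vel': array([-0.00058412,  0.00065403,  0.00188683, -0.00115229,  0.00023722,
       -0.00128695]), 'effort': array([-3.03669012e-04, -3.72317612e+01,  2.52408975e+01,  1.69034681e-02,
       -3.30704360e-06, -5.14867338e-06]), 'position': array([0.15080384, 0.47602593, 0.23037904]), 'eef_rot': array([-0.47992397, -3.10442791,  0.00337676]), 'force': array([-0.72184438,  0.24702682, -1.19742037]), 'torque': array([ 0.05107564,  0.0085508 , -0.00584577]), 'opening': 1.0056720259748826}
scene 399.35922783611045 272.4134846538901 204.55740918046362 [ 1.53515686  2.14145347 -0.7733768 ] [ 0.22660008 -0.30674932  1.39212271]
top 498.7073180102115 279.5105640744044 206.06095221251113 [ 2.16839362 -2.11799244  0.18760027] [-0.09685756  0.51353339  1.24526425]
```

View pics/scene0.png

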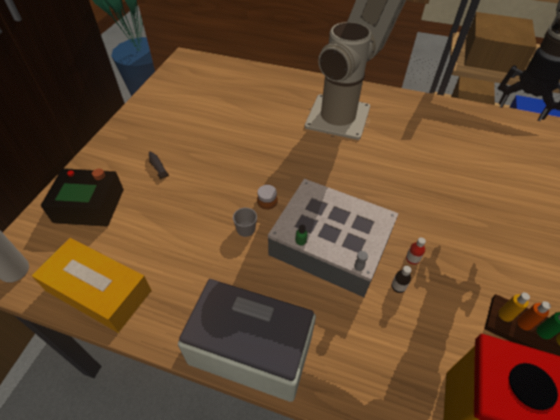

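View pics/top0.png

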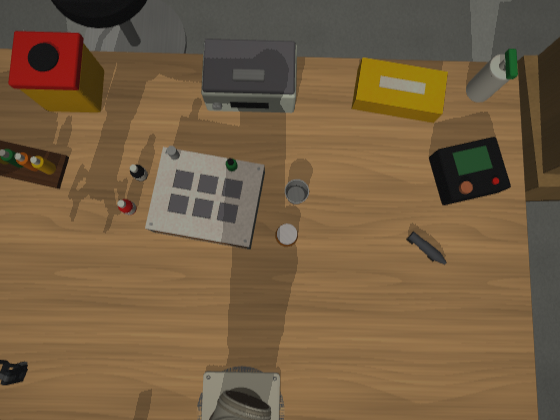

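The top view shows the case with its six dark inlays around pixel (205,197). The green bottle is at (231,164) and the tube at (172,152), both on the far margin. The gripper is at the far left, around (10,372).

```bash
cat > h.py <<'E'
import numpy as np,cv2,pickle
def ray(d,uv,z):
    R=cv2.Rodrigues(np.array(d["rvec"],float))[0];t=np.array(d["tvec"],float).ravel()
    r=R.T@np.array([(uv[0]-d["cx"])/d["fx"],(uv[1]-d["cy"])/d["fy"],1.]);o=-R.T@t
    return o+r*(z-o[2])/r[2]
def pt(d,u,v):
    R=cv2.Rodrigues(np.array(d["rvec"],float))[0];t=np.array(d["tvec"],float).ravel()
    z=float(d["range_z"][int(round(v)),int(round(u))])
    return R.T@(np.array([(u-d["cx"])/d["fx"]*z,(v-d["cy"])/d["fy"]*z,z])-t)
E
python3 - <<'E'
from h import *
for n,box in(("top",(150,155,255,240)),("scene",(285,185,385,260))):
    d=pickle.load(open(n+"0.pkl","rb"));g=cv2.cvtColor(d["image"],6)
    x0,y0,x1,y1=box
    m=np.zeros_like(g);m[y0:y1,x0:x1]=(g[y0:y1,x0:x1]<(115 if n=="top" else 110))*255
    k,l,s,c=cv2.connectedComponentsWithStats(m)
    for i in range(1,k):
        if s[i,4]>60: print(n,c[i].round(1),s[i],ray(d,c[i],.0875).round(4),pt(d,*c[i]).round(4))
    v=d["image"][y0-20:y1+20,x0-20:x1+20];cv2.imwrite(f"pics/{n}z.png",cv2.resize(v,None,fx=5,fy=5)[:600,:800])
E
```

```text
top [237.4 161.1] [215 155  40  19 366] [0.6207 0.0245 0.0875] [0.6197 0.0242 0.0916]
top [182.9 179.5] [172 169  22  21 326] [0.5697 0.159  0.0875] [0.5697 0.159  0.0877]
top [207.4 183.8] [197 174  22  20 332] [0.5602 0.0975 0.0875] [0.5611 0.0981 0.0833]
top [232.  188.1] [222 177  22  23 378] [0.551  0.0355 0.0875] [0.5508 0.0354 0.0884]
top [177.8 203.6] [167 194  22  20 334] [0.5083 0.1685 0.0875] [0.5081 0.1683 0.0885]
top [202.4 208. ] [192 198  22  21 338] [0.4987 0.107  0.0875] [0.4981 0.1064 0.0914]
top [227.4 212.4] [217 202  22  26 385] [0.4891 0.0447 0.0875] [0.4893 0.0448 0.0864]
top [252.6 229.8] [249 215   6  25  77] [ 0.4472 -0.0191  0.0875] [ 0.453  -0.017   0.0362]
top [174.  234.8] [150 230  56  10 156] [0.4302 0.1736 0.0875] [0.4365 0.1862 0.0244]
scene [309.5 215.8] [ 285  185  100   75 2373] [0.523  0.0369 0.0875] [0.5275 0.0377 0.0933]
scene [371.9 187.4] [353 185  32   8 115] [0.3772 0.1685 0.0875] [ 0.2923  0.1707 -0.0009]
scene [338.6 214.9] [328 206  22  18 250] [0.4967 0.1053 0.0875] [0.4978 0.1054 0.0889]
scene [362.3 224. ] [352 215  22  19 263] [0.5061 0.1671 0.0875] [0.5068 0.1671 0.0883]
scene [329.2 232.8] [318 223  23  20 283] [0.5582 0.096  0.0875] [0.5577 0.096  0.0869]
scene [354.3 244.3] [342 233  25  27 336] [0.5718 0.1602 0.0875] [0.5707 0.1602 0.0861]
```

```bash
cat >> h.py <<'E'
from scipy.spatial.transform import Rotation as Ro
C=np.array([.5288,.1018]);yaw=np.deg2rad(-8.8)
c,s_=np.cos(yaw),np.sin(yaw)
def inlay(ix,iy): # ix -1/1, iy -1,0,1
    return C+np.array([[c,-s_],[s_,c]])@np.array([.031*ix,.062*iy])
def go(s,x,y,z,deg=True):
    R=Ro.from_rotvec(s["eef_rot"])
    d=R.inv().apply(np.array([x,y,z])-s["position"])*100
    # target: tool z down, x axis along case -x
    T=Ro.from_matrix(np.array([[-c,-s_,0],[-s_,c,0],[0,0,-1]]).T.T) 
    xa=np.array([-c,-s_,0]);za=np.array([0,0,-1.]);ya=np.cross(za,xa)
    T=Ro.from_matrix(np.column_stack([xa,ya,za]))
    return d.round(2),np.rad2deg((R.inv()*T).as_rotvec()).round(1)
E
python3 - <<'E'
from h import *
from station import arm
print([(a,b,inlay(a,b).round(4)) for a in(-1,1) for b in(-1,0,1)])
s=arm.observe();print(go(s,*inlay(-1,1),.23),go(s,*inlay(-1,1),.15))
E
```

```text
[(-1, -1, array([0.4887, 0.0453])), (-1, 0, array([0.4982, 0.1065])), (-1, 1, array([0.5077, 0.1678])), (1, -1, array([0.5499, 0.0358])), (1, 0, array([0.5594, 0.0971])), (1, 1, array([0.5689, 0.1583]))]
(array([-43.33, -18.61,   0.09]), array([-0.1, -0. , -8.8])) (array([-43.33, -18.6 ,   8.09]), array([-0.1, -0. , -8.8]))
```

>>> servo_tool:
  deltas:
    - {"x": -5, "y": -2.1, "z": -1, "wz": -2}
    - {"x": -10, "y": -4.3, "z": -1, "wz": -4}
    - {"x": -15, "y": -6.4, "z": -1, "wz": -6}
    - {"x": -20, "y": -8.6, "z": -1, "wz": -8.8}
    - {"x": -25, "y": -10.7, "z": -1, "wz": -8.8}
    - {"x": -30, "y": -12.9, "z": -0.5, "wz": -8.8}
    - {"x": -35, "y": -15, "z": 0, "wz": -8.8}
    - {"x": -40, "y": -17.2, "z": 0, "wz": -8.8}
    - {"x": -43.3, "y": -18.6, "z": 2, "wz": -8.8}
    - {"x": -43.3, "y": -18.6, "z": 5, "wz": -8.8}
    - {"x": -43.3, "y": -18.6, "z": 8, "wz": -8.8}
    - {"x": -43.3, "y": -18.6, "z": 8, "wz": -8.8}
  grip: 1
  force: 30

```text
invalid input
```

```bash
python3 - <<'E'
from h import *
from station import arm
s=arm.observe();print(s["position"],s["force"],s["opening"],go(s,*inlay(-1,1),.095))
for n in("scene","top"):
    d=arm.get_image(n);cv2.imwrite(f"pics/{n}1.png",cv2.resize(d["image"][130:290,130:430],None,fx=2.6,fy=2.6))
E
```

```text
[0.15082264 0.47611593 0.23049031] [-0.42763438  0.03529726 -0.21910443] 0.9997613981256029 (array([-43.33, -18.59,  13.59]), array([-0.1, -0. , -8.8]))
```

The call was refused and the arm did not move. I'll resend it with all six keys in each row.

>>> servo_tool:
  deltas:
    - {"x": -5, "y": -2.1, "z": -1, "wx": 0, "wy": 0, "wz": -2}
    - {"x": -10, "y": -4.3, "z": -1, "wx": 0, "wy": 0, "wz": -4}
    - {"x": -15, "y": -6.4, "z": -1, "wx": 0, "wy": 0, "wz": -6}
    - {"x": -20, "y": -8.6, "z": -1, "wx": 0, "wy": 0, "wz": -8.8}
    - {"x": -25, "y": -10.7, "z": -1, "wx": 0, "wy": 0, "wz": -8.8}
    - {"x": -30, "y": -12.9, "z": -0.5, "wx": 0, "wy": 0, "wz": -8.8}
    - {"x": -35, "y": -15, "z": 0, "wx": 0, "wy": 0, "wz": -8.8}
    - {"x": -40, "y": -17.2, "z": 0, "wx": 0, "wy": 0, "wz": -8.8}
    - {"x": -43.3, "y": -18.6, "z": 2, "wx": 0, "wy": 0, "wz": -8.8}
    - {"x": -43.3, "y": -18.6, "z": 5, "wx": 0, "wy": 0, "wz": -8.8}
    - {"x": -43.3, "y": -18.6, "z": 8, "wx": 0, "wy": 0, "wz": -8.8}
    - {"x": -43.3, "y": -18.6, "z": 8, "wx": 0, "wy": 0, "wz": -8.8}
  grip: 1
  force: 30

```text
time_s: 1.7
position: [0.5054, 0.1672, 0.1484]
eef_rot: [-0.241, -3.126, 0.006]
force: [-0.2, 0.4, -0.4]
opening: 0.0
```

```bash
python3 - <<'E'
from h import *
from station import arm
s=arm.observe();print(s["position"],s["force"],s["opening"],go(s,*inlay(-1,1),.095))
for n in("scene","top"):
    d=arm.get_image(n);cv2.imwrite(f"pics/{n}1.png",cv2.resize(d["image"][110:290,130:430],None,fx=2.6,fy=2.6))
E
```

```text
[0.50536829 0.16720828 0.14836624] [-0.20727973  0.37279893 -0.39113362] 0.0004990327123979447 (array([-0.25,  0.12,  5.33]), array([-0.2, -0.3,  0. ]))
```

View pics/scene1.png

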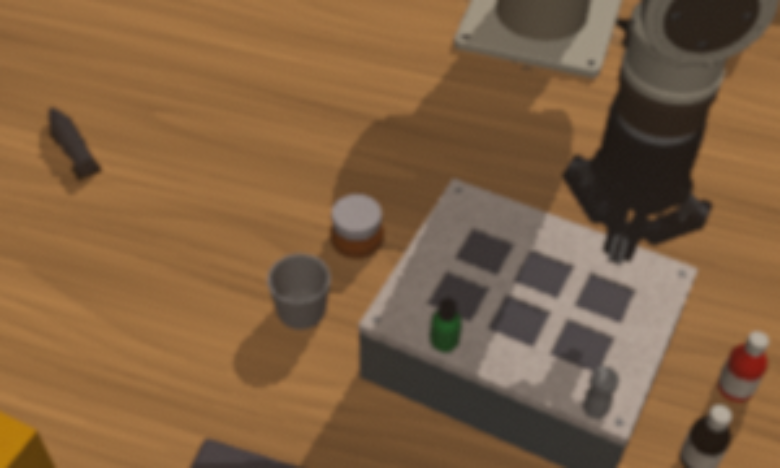

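View pics/top1.png

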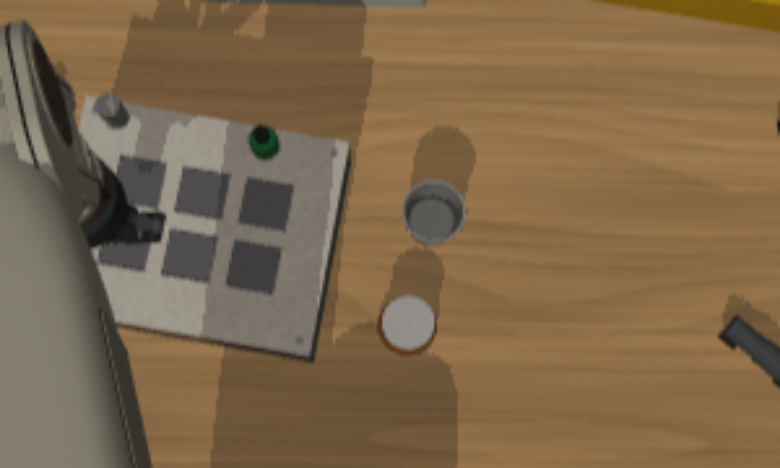

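The views show the shut fingertips above the front-left inlay. The knuckles spread along the case's y, clear of the bottle and tube. Next I descend to just above the panel.

>>> servo_tool:
  deltas:
    - {"x": -0.2, "y": 0.1, "z": 2.5, "wx": 0, "wy": 0, "wz": 0}
    - {"x": -0.2, "y": 0.1, "z": 4.5, "wx": 0, "wy": 0, "wz": 0}
    - {"x": -0.2, "y": 0.1, "z": 5.2, "wx": 0, "wy": 0, "wz": 0}
    - {"x": -0.2, "y": 0.1, "z": 5.2, "wx": 0, "wy": 0, "wz": 0}

```text
time_s: 2.3
position: [0.5102, 0.1691, 0.1004]
eef_rot: [0.24, 3.132, -0.001]
force: [-0.0, 0.6, -0.1]
opening: -0.003
```

>>> servo_tool:
  deltas:
    - {"x": 0.2, "y": -0.1, "z": 0.6, "wx": 0, "wy": 0, "wz": 0}
    - {"x": 0.2, "y": -0.1, "z": 0.9, "wx": 0, "wy": 0, "wz": 0}
    - {"x": 0.2, "y": -0.1, "z": 1.1, "wx": 0, "wy": 0, "wz": 0}
    - {"x": 0.2, "y": -0.1, "z": 1.2, "wx": 0, "wy": 0, "wz": 0}
    - {"x": 0.2, "y": -0.1, "z": 1.3, "wx": 0, "wy": 0, "wz": 0}
    - {"x": 0.2, "y": -0.1, "z": 1.3, "wx": 0, "wy": 0, "wz": 0}

```text
time_s: 3.05
position: [0.5081, 0.1685, 0.0874]
eef_rot: [0.24, 3.131, -0.001]
force: [-0.1, -0.7, -0.6]
opening: -0.002
```

>>> servo_tool:
  deltas:
    - {"x": 0, "y": 0, "z": 0.1, "wx": 0, "wy": 0, "wz": 0}
    - {"x": 0, "y": 0, "z": 0.2, "wx": 0, "wy": 0, "wz": 0}
    - {"x": 0, "y": 0, "z": 0.2, "wx": 0, "wy": 0, "wz": 0}
    - {"x": 0, "y": 0, "z": 0.2, "wx": 0, "wy": 0, "wz": 0}

```text
time_s: 3.55
position: [0.5081, 0.1685, 0.0855]
eef_rot: [0.24, 3.131, -0.001]
force: [-0.9, -0.1, 2.8]
opening: 0.0
```

>>> servo_tool:
  deltas:
    - {"x": 0, "y": 0, "z": 0.1, "wx": 0, "wy": 0, "wz": 0}
    - {"x": 0, "y": 0, "z": 0.2, "wx": 0, "wy": 0, "wz": 0}
    - {"x": 0, "y": 0, "z": 0.2, "wx": 0, "wy": 0, "wz": 0}
    - {"x": 0, "y": 0, "z": 0.2, "wx": 0, "wy": 0, "wz": 0}

```text
time_s: 4.05
position: [0.5082, 0.1685, 0.0834]
eef_rot: [0.24, 3.131, -0.001]
force: [-0.5, 0.2, 2.1]
opening: 0.001
```

The inlay gives at a steady 2–3 N, so this is the catch. I'll press on towards the stop, watching the force.

>>> servo_tool:
  deltas:
    - {"x": 0, "y": 0, "z": 0.1, "wx": 0, "wy": 0, "wz": 0}
    - {"x": 0, "y": 0, "z": 0.2, "wx": 0, "wy": 0, "wz": 0}
    - {"x": 0, "y": 0, "z": 0.2, "wx": 0, "wy": 0, "wz": 0}
    - {"x": 0, "y": 0, "z": 0.2, "wx": 0, "wy": 0, "wz": 0}

```text
time_s: 4.55
position: [0.5082, 0.1685, 0.0816]
eef_rot: [0.24, 3.131, -0.001]
force: [-1.4, -1.6, 5.2]
opening: -0.001
```

```bash
python3 - <<'E'
from h import *
from station import arm
s=arm.observe();print(s["position"],s["force"])
for n in("scene","top"):
    d=arm.get_image(n);cv2.imwrite(f"pics/{n}2.png",cv2.resize(d["image"][110:290,130:430],None,fx=2.6,fy=2.6))
E
```

```text
[0.50816608 0.16847806 0.08157043] [-1.44213287 -1.59751753  5.19346363]
```

View pics/top2.png

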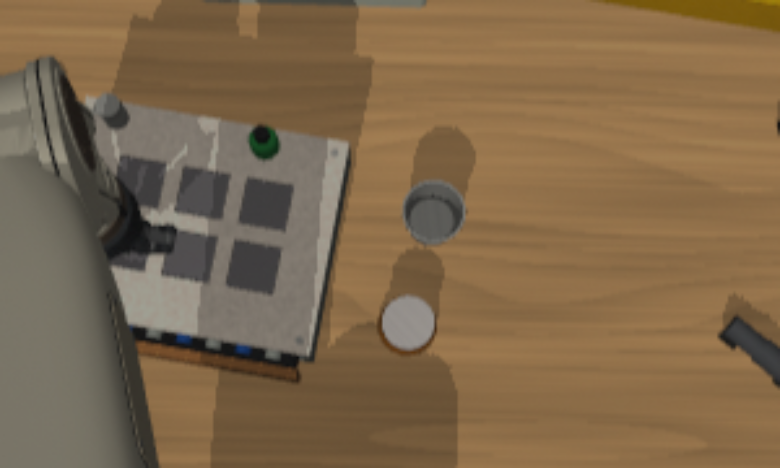

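The drawer has come out at the front: its wooden edge runs from (140,345) to (300,375) in the cropped picture, with blue cartridges showing behind it. I'll press slightly more to make sure it is at the stop.

>>> servo_tool:
  deltas:
    - {"x": 0, "y": 0, "z": 0.1, "wx": 0, "wy": 0, "wz": 0}
    - {"x": 0, "y": 0, "z": 0.15, "wx": 0, "wy": 0, "wz": 0}
    - {"x": 0, "y": 0, "z": 0.15, "wx": 0, "wy": 0, "wz": 0}

```text
time_s: 5.03
position: [0.5082, 0.1685, 0.0815]
eef_rot: [0.24, 3.131, -0.001]
force: [-4.7, -1.8, 11.4]
opening: -0.0
```

The force rises to 11 N with no further motion, so it is at the stop. Now I lift straight up and retreat.

>>> servo_tool:
  deltas:
    - {"x": 0, "y": 0, "z": -1, "wx": 0, "wy": 0, "wz": 0}
    - {"x": 0, "y": 0, "z": -3, "wx": 0, "wy": 0, "wz": 0}
    - {"x": 0, "y": 0, "z": -7, "wx": 0, "wy": 0, "wz": 0}
    - {"x": 0, "y": 0, "z": -12, "wx": 0, "wy": 0, "wz": 0}
    - {"x": 0, "y": 0, "z": -16, "wx": 0, "wy": 0, "wz": 0}
    - {"x": 3, "y": 4, "z": -16, "wx": 0, "wy": 0, "wz": 0}
    - {"x": 7, "y": 8, "z": -16, "wx": 0, "wy": 0, "wz": 0}
    - {"x": 11, "y": 12, "z": -16, "wx": 0, "wy": 0, "wz": 0}
    - {"x": 15, "y": 16, "z": -16, "wx": 0, "wy": 0, "wz": 0}
    - {"x": 19, "y": 20, "z": -16, "wx": 0, "wy": 0, "wz": 0}
    - {"x": 23, "y": 23, "z": -16, "wx": 0, "wy": 0, "wz": 0}
    - {"x": 23, "y": 23, "z": -16, "wx": 0, "wy": 0, "wz": 0}

```text
time_s: 6.52
position: [0.3132, 0.4333, 0.2407]
eef_rot: [0.23, 3.132, -0.0]
force: [0.2, -1.3, 0.3]
opening: 0.001
```

```bash
python3 - <<'E'
from h import *
from station import arm
s=arm.observe();print(s["position"],s["force"],abs(s["joint_vel"]).max())
for n in("scene","top"):
    d=arm.get_image(n);cv2.imwrite(f"pics/{n}3.png",cv2.resize(d["image"][110:290,90:390],None,fx=2.6,fy=2.6));pickle.dump(d,open(f"{n}3.pkl","wb"))
    a=pickle.load(open(n+"0.pkl","rb"))
    df=cv2.absdiff(d["image"],a["image"]).max(2);cv2.imwrite(f"pics/{n}diff.png",df)
E
```

```text
[0.3132138  0.43331838 0.24066728] [ 0.23442531 -1.31381158  0.26101131] 0.06353699261802362
```

View pics/top3.png

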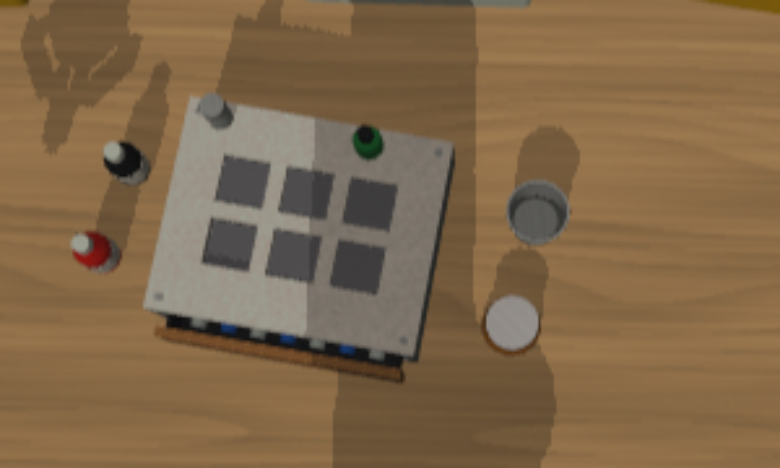

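View pics/scene3.png

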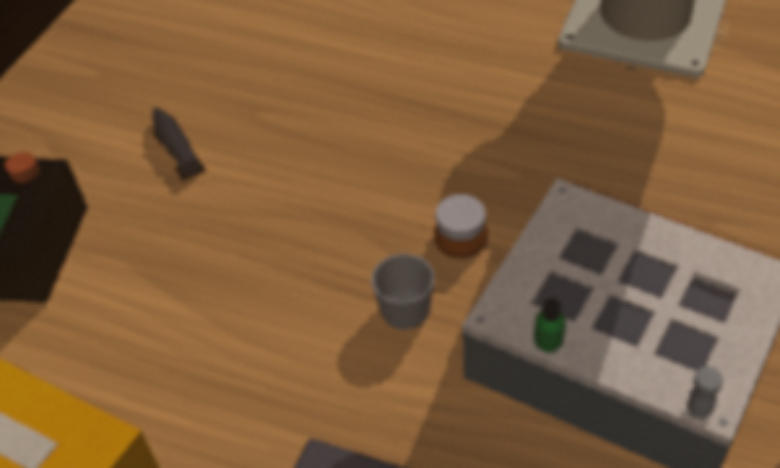

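View pics/topdiff.png

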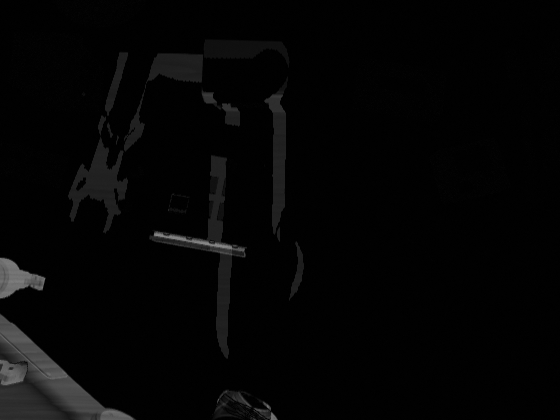

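Both views show the front-left inlay sunk, the drawer out, and only shadows, the arm, the drawer and that inlay changed. I'll measure how far the drawer is open.

```bash
python3 - <<'E'
from h import *
from station import arm
d=pickle.load(open("top3.pkl","rb"));a=pickle.load(open("top0.pkl","rb"))
df=cv2.absdiff(d["image"],a["image"]).max(2)
ax=np.array([c,s_]);P=[]
R=d["range_z"]
for u in range(160,240,4):
    for v in range(228,262):
        p=pt(d,u,v);q=(p[:2]-C)@ax
        if .04<p[2]<.085 and q<-.105: P.append((q*1000,p[2]*1000))
P=np.array(P);print(len(P),np.percentile(P[:,0],[1,5,50]),np.median(P[P[:,0]<-118][:,1]))
s=arm.observe();print(s["position"],abs(s["joint_vel"]).max(),s["time_s"])
E
```

```text
95 [-128.6547477  -128.58821432 -123.85640472] 68.02052208575668
[0.31533002 0.4311753  0.24078291] 0.036945869305264854 6.625
```

The front face is at -128.6 mm against -105 mm shut, so the drawer is open about 23.6 mm. I'm handing in.

```bash
python3 -c "
from station import arm
print(arm.finish_job())"
```

```text
the job is handed in; nothing more can be done
None
```

The catch is pressed right in, the drawer is open, and the job was handed in at about 6.6 s with the hand clear of the case. `finish_job` reports no verdict.

- **Catch:** I felt the front-left inlay first (nearest the robot, on the red and black bottles' side), and it turned out to be the catch. It slid down at about 2–5 N and came to a stop about 6 mm in, where the force rose to about 11 N with no more movement. I didn't need to touch the other five.
- **Drawer:** after lifting away, the top camera's range image put its front 128.6 mm from the case centre. Shut is 105 mm, so it is open about 23.6 of its 24 mm.
- **Loose things:** comparing pictures from before and after in the top view, only the arm, shadows, the drawer and the pressed inlay changed. The bottles, tube, jar, cup and pen looked unmoved.
- **Refused call:** the first move was rejected because its rows lacked some keys. The arm did not move, and I resent it in full form.

No final check failed or disagreed.

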